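Clip the cover onto the tube mixer's block

TASK

Take the white cover with the two clip arms (not the plain lid with the round knob) and press it straight down onto the mixer's sprung tube block until both clips snap under the rim and the cover is fully home, pressing firmly but without crushing the tubes. Then tug it lightly straight up, so that the sprung block rises a little with it, to make sure both clips hold, and let go. Keep the cover roughly level all the while and leave everything else where it stands.

Things in the scene. Friction and masses are not known exactly. Their poses are not given: they have to be found in the camera images.
- cover: white plastic clip-on cover, 0.13 kg, loose, standing on two skirts, one at each x end (inner faces 98 mm apart). Top plate 104 (x) x 88 (y) x 5 mm, its top 42 mm above the origin; on it a grip rib 50 (x) x 14 (y) x 28 mm, its top 70 mm above the origin. A clip arm hangs at each y side. Origin: centre of the skirts' underside, z up
- cover_seat (a point): middle of the cover at the level of its two inner ledges (at the x ends, 10 mm below the plate), which rest on the rim: 27 mm above the cover's origin, 15 mm below the plate's top. Lies on block_top when the cover is home
- cover_grip (a point): centre of the cover's grip rib, 56 mm above the cover's origin, 14 mm above the top of the plate; the rib is pinched across its 14 mm, along the cover's y
- clip_left: clip arm at the cover's +y side, 30 mm wide, rigid, on a stiff sprung pivot. Origin: its pivot, 46.5 mm from the cover's centre, at the plate's underside. Its barb points inwards: barb edge 39 mm from the cover's middle plane, 8 mm below cover_seat; below it the arm flares out to 47 mm as a lead-in, ending 25 mm below cover_seat
- clip_right: the same clip arm, mirrored, at the cover's -y side
- mixer: cream-white bench-top tube mixer, fixed; housing 190 (x) x 150 (y) x 70 mm high, black display on its -x face. Origin: centre of its underside, z up. The tube block stands in its middle
- block: aluminium tube block with white-capped tubes, on the mixer; rides straight up and down on damped springs of 0.8 N/mm, 22 mm down and 12 mm up to hard stops, so it sinks away under the cover before the clips snap. Snapping both takes 9 to 17 N, then the force drops; at 17.6 N it meets its lower stop and force rises steeply; over 30 N harms the tubes. Origin as block_top
- block_top (a point): centre of the top face of the block's rim, 125 mm above the bench at rest; axes as the mixer's. The rim is 90 (x) x 84 (y) x 4.5 mm thick and overhangs a neck 80 x 68 mm. The cover goes on with its x along the block's x, either way round, its clips passing the y edges. Clipped, it has 2 to 3 mm of play; pulled up with 5 N it lifts the block some 6 mm and holds
- plain_lid: bystander: a lid of the same white plastic and much the same size as the cover (104 x 98 x 68 mm) but with a round knob, four closed walls and no clip arms; leave it alone. Origin at the centre of its underside
- tube_rack: bystander: green rack with capped tubes, 90 x 160 x 60; origin at the centre of its underside (mm)
- tip_box: bystander: closed blue and white box, 87 x 122 x 63; origin at the centre of its underside (mm)
- reagent_bottle: bystander: clear bottle, 68 across, 150 tall; origin at the centre of its underside (mm)
- amber_bottle: bystander: brown bottle, 60 across, 120 tall; origin at the centre of its underside (mm)
- small_jar: bystander: jar, 48 across, 60 tall; origin at the centre of its underside (mm)
- beaker: bystander: open glass beaker, 60 across, 70 tall; origin at the centre of its underside (mm)
- pipette: bystander: hand pipette lying flat, 280 long, 26 wide, 22 tall; origin near its middle, its x axis points to the tip (mm)
Things that resemble listed ones, but are neither listed nor needed, are in the scene too. Leave any yellow look-alike of the cover alone.

How it is judged:
On the way, in this order (a step that is already met when the one before it is completed fails the run):
1. the cover is lifted clear of the bench (height (world z) of cover above 0.04 m), for 0.1 s.
2. the cover is snapped home on the block: ledges within 2 mm of the rim (horizontal distance between cover_seat and block_top below 0.006 m and z of cover_seat in the frame of block_top between -0.002 and 0.002 m and angle between the x axis of cover and the x axis of mixer, either way round below 0.1 rad), for 0.1 s.
3. tugged up, the clipped cover lifts the block at least 1 mm above its rest height (z of block_top in the frame of mixer above 0.126 m and horizontal distance between cover_seat and block_top below 0.006 m and z of cover_seat in the frame of block_top between -0.002 and 0.006 m and angle between the x axis of cover and the x axis of mixer, either way round below 0.1 rad), for 0.1 s.
At the end, for the whole second after the job is handed in: the cover sits clipped on the block, let go and at rest: its ledges within 2 mm of the rim's top, centred within 6 mm, square within 0.1 rad, level within 0.05 rad (all of step 2 and angle between cover's own z axis and vertical below 0.05 rad and linear speed of cover below 0.02 m/s); the robot touches nothing.
It fails at once if more than 30 N between the cover and the block (contact force between cover and block above 30 N).
It fails at once if more than 30 N between robot and mixer (contact force between any of the arm, the fingers and mixer above 30 N).
It fails at once if the cover tipped more than 0.5 rad (angle between cover's own z axis and vertical above 0.5 rad).
It fails at once if a bystander moved more than 30 mm (distance of any of plain_lid, tube_rack, tip_box, reagent_bottle, amber_bottle, small_jar, beaker, pipette from where it was at the start of the episode above 0.03 m).
It also fails if it takes over 56 s, if anything falls off the work surface, if the arm or the gripper's body presses on something with over 40 N, if the wrist force passes 120 N, or if a joint passes its speed limit or range.

ROBOT

A 7-joint arm with a two-finger parallel gripper is mounted at the origin on the work surface. World frame = base frame: x ahead of the robot, y to its left, z up, the work surface at z = 0. Lengths are in m, angles in rad, forces in N, time in s.
With the tool pointing down it reaches from about 0.425 to 0.925 m from the base axis. Payload 6.8 kg.
Tool frame: the origin (TCP) lies midway between the tips of the shut fingers; the grasp point (between the pads) lies 19 mm behind it; z points along the fingers, x is the direction in which the jaws open and shut, and the axes are right-handed (so a half turn about z gives the same grasp; the last joint's range is limited). The gripper opens to 85 mm and grips with 20 to 120 N. Pads are 22 mm wide; open, the fingers measure 114 mm over their backs; the gripper's body (76 mm by 85 mm) begins 54 mm behind the grasp point. The pads swing forward as they close: fully open they stand 13 mm farther back than shut.
Start: joints at [-1.362, 0.477, 0.022, 1.555, -0.011, 1.109, -0.083], TCP at [0.21, 0.641, 0.231] pointing down, gripper open.
Joint ranges: [-2.96, 2.96], [-0.34, 2.1], [-1.41, 1.46], [0.24, 2.44], [-1.37, 4.51], [0.17, 1.92], [-2.96, 2.96]. Speed limits (rad/s): [2.39, 2.39, 3.14, 3.14, 3.14, 3.14, 3.14].

INTERFACE

Orientations are given as a rotation vector (axis times angle).
In Python, from bench import r gives the robot as it stands. The module is installed in compiled form; this text tells all that it offers.
- The arm moves only by the shell command python3 -m pendant 'ROWS' [OPENING] [FORCE]. ROWS is text: rows parted by semicolons, each of 4 numbers parted by spaces: the shift along the tool's x, y, z in cm, then the turn about the tool's z in degrees. A call has 1 to 8 rows; each row shifts and turns the pose as measured when the row begins, along the tool's axes as they then stand; what a row does not reach is not made up. A row lasts 1/12 s, in which the tool goes at most 41.7 mm and 7.16 degrees, less where a joint would pass 70% of its speed; a pose out of reach is approached as far as the arm can. A call with a gripper value outside its range is refused whole. OPENING is the closure in counts, from 0 (fully open) to 255 (shut), set as the call begins (- or left out, the last holds). The fingers move at their own pace and stop on an object; FORCE is the grip in N (left out, the last holds). Time passes only in rows, so rows that do not move let the fingers close. It gives the time, the measured TCP pose, the force and the opening at its end, in the units of the state.
- r.get_obs(): the state, without advancing time (a new reading comes with each control period).
- r.grab_frame(name): name is "side" or "top"; returns a dict with "color" (420x560x3 uint8, red, green, blue), "fx", "fy", "cx", "cy" (pixels), "dist_coeffs" ([k1, k2, p1, p2, k3] as OpenCV has them; the pictures are not rectified), "R" (3x3) and "t" (3): a world point X has camera coordinates R X + t. Camera axes: x right, y down, z forward; pixel columns grow to the right and rows downward; lengths in m; the calibration is good to about 2 mm. A picture is of the moment at which its call begins. There is no depth.
- r.hand_in(): hands the job in, once; it reports no verdict.
The state is a dict: "clock": time; "joints": joint angles; "qvel": joint speeds; "tau": joint torques, N m; "tcp_pos": TCP position; "orientation": TCP orientation; "contact_force": force on the tool from outside, world axes, zero at the start; "moment": the same for the moment, N m; "grip_width": finger opening in m.
Only numpy, scipy, OpenCV 4.12 (cv2) and the standard library are available. Lean on these libraries where they do the work, as an engineer would, in place of code of your own. Each camera call takes 0.05 s, during which the arm holds its last target.

## Working session

There is one attempt and no reset: what is moved stays moved. The work goes in short steps, Python scripts to look and compute and a shell command to move; the robot and the scene stay as the last step left them, time stands still between calls to the robot, and variables do not carry over. Pictures are saved under pics/ and viewed, and the job is handed in when it is done.

```bash
mkdir -p pics
python3 - <<'E'
from bench import r
import cv2,pickle
o=r.get_obs()
for k in o: print(k,o[k])
for n in("side","top"):
    f=r.grab_frame(n); pickle.dump(f,open(n+"0.pkl","wb"))
    cv2.imwrite(f"pics/{n}0.png",cv2.resize(f["color"][:,:,::-1],(800,600),interpolation=cv2.INTER_CUBIC))
    print(n,f["fx"],f["fy"],f["cx"],f["cy"],f["dist_coeffs"],f["R"],f["t"])
E
```

```text
clock 0.0
joints [-1.3620775   0.47780083  0.02233959  1.55644711 -0.01151057  1.10929175
 -0.08311447]
qvel [-1.04175043e-03  1.48442106e-03 -1.75355496e-04 -6.02847242e-04
 -5.58867397e-05 -7.03057094e-04  4.70540989e-04]
tau [-2.72436409e-04 -5.96436489e+01  1.60749525e+00 -2.81197160e+01
  1.23689047e-02  9.27159155e-03  1.52260429e-05]
tcp_pos [0.21012064 0.64084362 0.23032705]
orientation [ 2.54310751e+00  1.84251887e+00 -2.19150448e-03]
contact_force [-0.43683447  0.1645237  -0.79077323]
moment [-0.02427701  0.02267049 -0.0185346 ]
grip_width 0.08550289569769853
side 498.6280921454706 498.6280921454706 271.6401551330373 212.8802206258832 [0.06289929 0.         0.         0.         0.        ] [[ 9.65393399e-01 -2.60797724e-01  3.63505600e-04]
 [-1.78894743e-01 -6.63226542e-01 -7.26723624e-01]
 [ 1.89768953e-01  7.01509160e-01 -6.86929867e-01]] [-0.5277962   0.16692313  1.57278093]
top 454.5071143183426 454.5071143183426 276.63826776893256 220.7113729609109 [-0.03988676  0.          0.          0.          0.        ] [[ 0.01777368 -0.99977879  0.01124618]
 [-0.99361244 -0.01891547 -0.11124984]
 [ 0.11143796 -0.00919703 -0.99372883]] [-0.01480065  0.56217819  1.43388273]
```

View pics/side0.png

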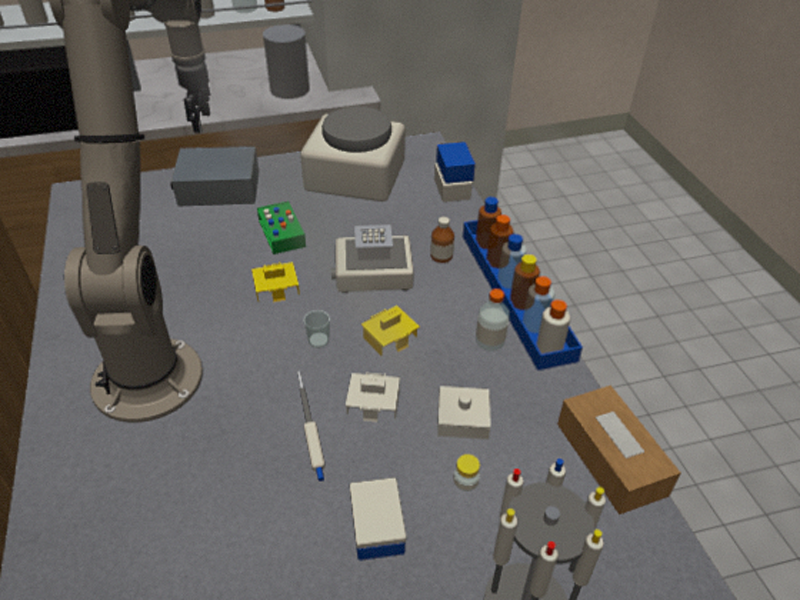

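View pics/top0.png

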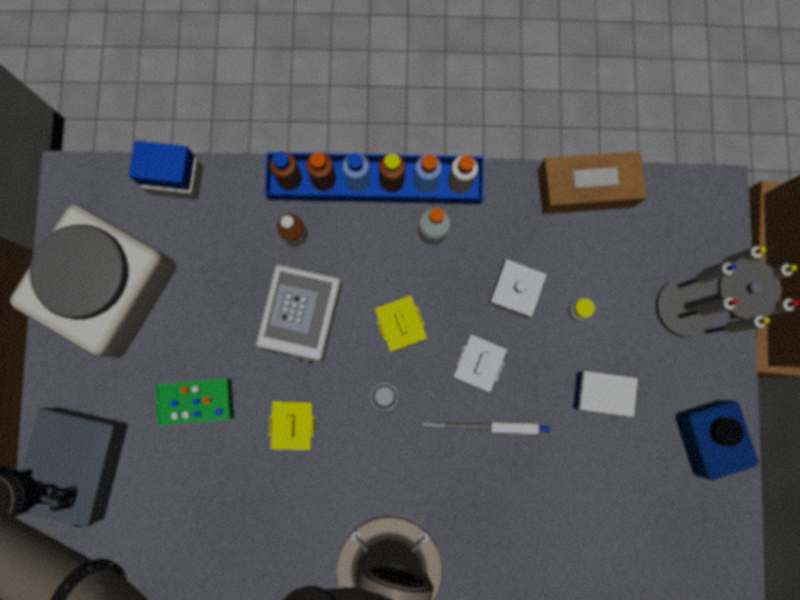

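The cover is at (482,362) in the top view and (373,390) in the side view. The mixer is at (299,312) and (373,255). I'll zoom in on both.

Run:
```python
import cv2,pickle,numpy as np
T=pickle.load(open("top0.pkl","rb"))["color"][:,:,::-1];S=pickle.load(open("side0.pkl","rb"))["color"][:,:,::-1]
def c(I,x,y,w=50,h=37,s=8):return cv2.resize(I[y:y+h,x:x+w],(400,300),interpolation=cv2.INTER_CUBIC)
# 8x of 50x37.5
a=np.vstack([np.hstack([c(T,312,232),c(T,175,180,80,60)]),np.hstack([c(S,236,256),c(S,220,150,80,60)])])
cv2.imwrite("pics/z0.png",a)
```

```text
(no output)
```

View pics/z0.png

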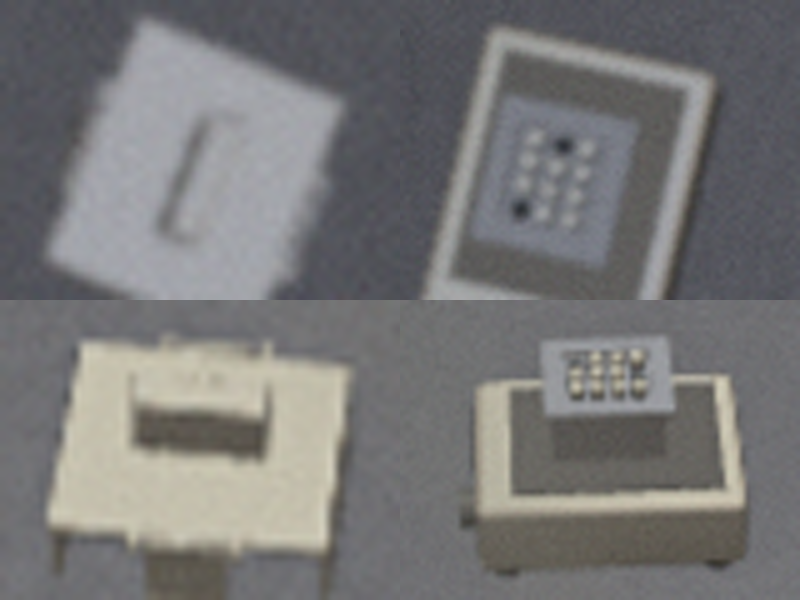

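```bash
cat > h.py <<'E'
import cv2,pickle,numpy as np
from scipy.optimize import least_squares
def K(f): return np.array([[f["fx"],0,f["cx"]],[0,f["fy"],f["cy"]],[0,0,1.]])
def proj(f,P):
    rv=cv2.Rodrigues(np.array(f["R"]))[0]
    return cv2.projectPoints(np.asarray(P,float).reshape(-1,1,3),rv,np.array(f["t"],float),K(f),np.array(f["dist_coeffs"],float))[0][:,0]
def ray(f,uv,z):
    n=cv2.undistortPoints(np.array(uv,float).reshape(-1,1,2),K(f),np.array(f["dist_coeffs"],float))[:,0]
    R=np.array(f["R"]);C=-R.T@f["t"]
    d=np.c_[n,np.ones(len(n))]@R
    return C+d*((z-C[2])/d[:,2])[:,None]
def rect(x,y,yaw,lx,ly,z):
    c,s=np.cos(yaw),np.sin(yaw)
    return np.array([[x+c*a*lx/2-s*b*ly/2,y+s*a*lx/2+c*b*ly/2,z] for a,b in((1,1),(1,-1),(-1,-1),(-1,1))])
def crop(f,x,y,w,s): 
    I=f["color"][y:y+int(w*.75),x:x+w,::-1]
    return cv2.resize(I,(0,0),fx=s,fy=s,interpolation=cv2.INTER_CUBIC)
E
python3 - <<'E'
from h import *
T=pickle.load(open("top0.pkl","rb"));S=pickle.load(open("side0.pkl","rb"))
c=lambda f,x,y:crop(f,x,y,50,8)[:296]
cv2.imwrite("pics/z1.png",np.vstack([np.hstack([c(T,312,236),c(T,180,195)]),np.hstack([c(S,236,257),c(S,236,150)])]))
E
```

```text
(no output)
```

View pics/z1.png

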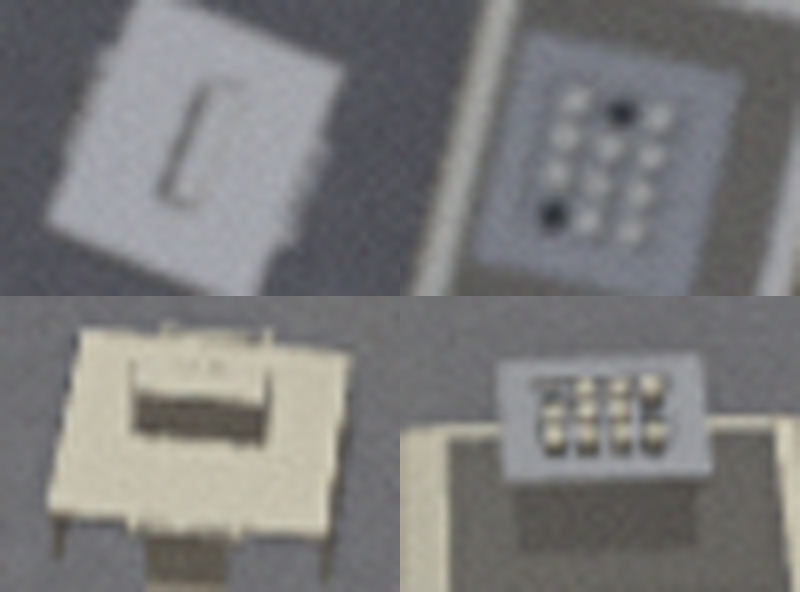

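```bash
cat > fit0.py <<'E'
from h import *
T=pickle.load(open("top0.pkl","rb"));S=pickle.load(open("side0.pkl","rb"))
def px(L,ox,oy): return (np.array(L,float)+.5)/8-.5+[ox,oy]
ct=px([(142,-10),(344,68),(248,300),(46,222)],312,236); cs=px([(80,34),(352,56),(330,238),(48,216)],236,257)
bt=px([(127,35),(342,78),(290,292),(78,258)],180,195); bs=px([(97,66),(302,58),(314,176),(102,184)],236,150)
def fit(name,ut,us,lx,ly,z):
    for f,u,n in((T,ut,'T'),(S,us,'S')):
        P=ray(f,u,z); print(name,n,P.mean(0).round(4),[np.linalg.norm(P[i]-P[i-1]).round(4) for i in range(4)])
    def match(p,f,u):
        q=proj(f,rect(*p,lx,ly,z)); D=np.linalg.norm(q[:,None]-u[None],axis=2)
        return (q-u[D.argmin(1)]).ravel()
    best=None
    for y0 in np.arange(-1.6,1.6,.2):
        g=lambda p:np.r_[match(p,T,ut),match(p,S,us)]
        s=least_squares(g,[*ray(T,ut,z).mean(0)[:2],y0])
        if best is None or s.cost<best.cost:best=s
    print(name,best.x.round(4),'deg',np.degrees(best.x[2]).round(1),'rms',np.sqrt(2*best.cost/16).round(2))
    return best.x
if __name__=="__main__":
    fit('cover',ct,cs,.104,.088,.042); fit('block',bt,bs,.09,.084,.125)
    # rib dir
    P=ray(T,px([(200,85),(165,200)],312,236),.06);d=P[1]-P[0];print('rib dir',np.degrees(np.arctan2(d[1],d[0])))
    from scipy.spatial.transform import Rotation as R
    from bench import r
    o=r.get_obs();print(R.from_rotvec(o["orientation"]).as_matrix().round(3))
E
python3 fit0.py
```

```text
cover T [ 0.4594 -0.195   0.042 ] [np.float64(0.1003), np.float64(0.0863), np.float64(0.1002), np.float64(0.0856)]
cover S [ 0.4614 -0.192   0.042 ] [np.float64(0.0887), np.float64(0.1049), np.float64(0.0878), np.float64(0.1041)]
cover [ 0.4603 -0.1938 -0.3685] deg -21.1 rms 0.54
block T [0.5644 0.2108 0.125 ] [np.float64(0.0865), np.float64(0.0833), np.float64(0.0834), np.float64(0.081)]
block S [0.5668 0.2169 0.125 ] [np.float64(0.0836), np.float64(0.0913), np.float64(0.084), np.float64(0.0912)]
block [ 0.5652  0.2121 -0.1854] deg -10.6 rms 0.74
rib dir 163.32201496078235
[[ 0.311  0.95  -0.   ]
 [ 0.95  -0.311 -0.002]
 [-0.002  0.    -1.   ]]
```

```bash
cat > ef.py <<'E'
from h import *
from scipy.optimize import minimize
from scipy.ndimage import map_coordinates
def prep(f): return cv2.GaussianBlur(f["color"].astype(float).mean(2),(0,0),0.7)
def score(p,views,rects):
    t=0
    for f,g in views:
        for lx,ly,z,w in rects:
            q=rect(*p,lx,ly,z)
            for i in range(4):
                a,b=q[i],q[(i+1)%4]
                s=np.linspace(.06,.94,40)[:,None]
                m=proj(f,a+(b-a)*s); d=m[-1]-m[0]; n=np.array([-d[1],d[0]])/np.linalg.norm(d)
                v=lambda k:map_coordinates(g,(m+n*k)[:,::-1].T,order=1)
                t+=w*np.linalg.norm(d)*np.abs((v(1.)-v(-1.)).mean())
    return -t
def fit(p0,fs,rects):
    views=[(f,prep(f)) for f in fs];best=None
    for dx in(-.004,0,.004):
      for dy in(-.004,0,.004):
        for da in(-.05,0,.05):
          x0=np.array(p0)+[dx,dy,da]
          s=minimize(score,x0,(views,rects),method='Nelder-Mead',options=dict(initial_simplex=x0+np.vstack([np.zeros(3),np.diag([.004,.004,.04])]),xatol=1e-5,fatol=1e-3))
          if best is None or s.fun<best.fun:best=s
    return best.x,best.fun
if __name__=="__main__":
    T=pickle.load(open("top0.pkl","rb"));S=pickle.load(open("side0.pkl","rb"))
    for nm,fs in(('T',[T]),('S',[S]),('TS',[T,S])):
        print(nm,'cover',*fit([.4603,-.1938,-.3685],fs,[(.104,.088,.042,1)]))
        print(nm,'rim',*fit([.5652,.2121,-.2],fs,[(.09,.084,.125,1)]))
        print(nm,'mixer',*fit([.5652,.2121,-.2],fs,[(.19,.15,.07,1)]))
        print(nm,'rim+mixer',*fit([.5652,.2121,-.2],fs,[(.19,.15,.07,1),(.09,.084,.125,1)]))
E
python3 ef.py
```

```text
T cover [ 0.45901132 -0.19471624 -0.37766878] -4803.661721955064
T rim [ 0.56475389  0.21722943 -0.19861254] -2060.710856583469
T mixer [ 0.56316316  0.21155325 -0.20727844] -7815.159158380018
T rim+mixer [ 0.56322062  0.21129516 -0.20689716] -9564.683300549576
S cover [ 0.46045701 -0.19216631 -0.3795129 ] -5527.569064126241
S rim [ 0.56627643  0.21695766 -0.22679407] -2494.2402972863874
S mixer [ 0.5638555   0.21016115 -0.20100212] -5285.042927416254
S rim+mixer [ 0.56512984  0.21252335 -0.21763145] -7230.580638099419
TS cover [ 0.45981423 -0.19335272 -0.38124483] -10090.764594155631
TS rim [ 0.56565108  0.21684763 -0.20708559] -4504.722989737
TS mixer [ 0.56346123  0.21123108 -0.20761273] -13046.416307719604
TS rim+mixer [ 0.56385723  0.21150768 -0.20691071] -16593.92946475519
```

Run:
```python
from h import *
T=pickle.load(open("top0.pkl","rb"));S=pickle.load(open("side0.pkl","rb"))
out=[]
for f,x,y in((T,180,190),(S,236,148)):
    row=[]
    for p,c in(((.5655,.2168,-.207),(0,0,255)),((.5637,.2112,-.207),(0,160,0))):
        I=crop(f,x,y,50,8)[:296].copy()
        q=((proj(f,rect(*p,.09,.084,.125))-[x,y]+.5)*8-.5)
        cv2.polylines(I,[q.round().astype(int)],True,c,1); row.append(I)
    out.append(np.hstack(row))
cv2.imwrite("pics/z2.png",np.vstack(out))
```

```text
(no output)
```

View pics/z2.png

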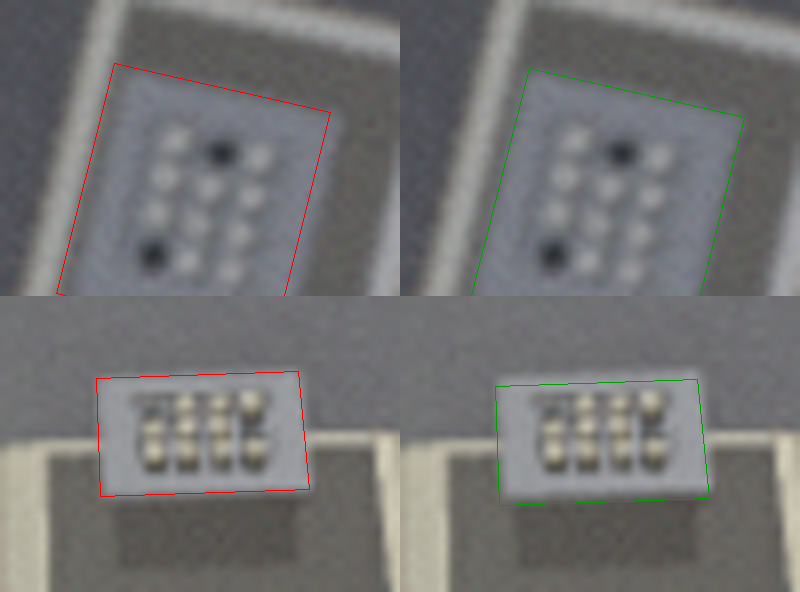

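```bash
cat > go.py <<'E'
# python3 go.py x y z jawdeg : prints shift in tool axes (cm) and turn (deg) needed
import sys,numpy as np
from scipy.spatial.transform import Rotation as R
from bench import r
o=r.get_obs();M=R.from_rotvec(o["orientation"]).as_matrix();p=o["tcp_pos"]
a=np.degrees(np.arctan2(M[1,0],M[0,0]))
print('t',round(o["clock"],2),'tcp',p.round(4),'jaw',a.round(2),'tilt',np.degrees(np.arccos(-M[2,2])).round(2),'F',o["contact_force"].round(2),'w',round(o["grip_width"],4))
if len(sys.argv)>3:
    t=np.array(list(map(float,sys.argv[1:4])))
    print('shift cm now',((t-p)@M*100).round(2))
    if len(sys.argv)>4:
        j=float(sys.argv[4]);d=(j-a+90)%180-90
        print('turn',-d.round(2)); N=R.from_rotvec([0,0,np.radians(d)]).as_matrix()@M
        print('shift cm after turn',((t-p)@N*100).round(2))
E
python3 go.py .48 .45 .23 68.2
python3 -m pendant '-0.9 4 0 3.6;-0.9 4 0 0;-0.9 4 0 0;-0.9 4 0 0;-0.9 4 0 0;-0.9 4 0 0;-0.9 4 0 0;-0.9 4 0 0' 120 80
python3 go.py .46 -.193 .2 68.2
```

```text
t 0.1 tcp [0.2101 0.6409 0.2304] jaw 71.85 tilt 0.09 F [ 0.81  0.01 -0.19] w 0.0859
shift cm now [-9.74 31.59  0.06]
turn 3.65
shift cm after turn [-7.7  32.15  0.06]
clock: 0.77
tcp_pos: [0.4753, 0.4617, 0.2241]
orientation: [-2.578, -1.789, 0.018]
contact_force: [1.0, 0.9, -0.6]
grip_width: 0.0448
t 0.77 tcp [0.4753 0.4617 0.2241] jaw 69.52 tilt 0.69 F [ 0.95  0.92 -0.63] w 0.0448
shift cm now [-61.85  21.5    2.64]
turn 1.32
shift cm after turn [-61.34  22.92   2.62]
```

```bash
python3 -m pendant '-3.7 1.3 0 1.3;-3.7 1.4 0 0;-3.7 1.4 0 0;-3.7 1.4 0 0;-3.7 1.4 0 0;-3.7 1.4 0 0;-3.7 1.4 0 0;-3.7 1.4 0 0' >/dev/null
python3 go.py .46 -.193 .2 68.2
```

```text
t 1.43 tcp [0.4728 0.1302 0.2207] jaw 67.76 tilt 0.79 F [ 0.29 -0.5  -0.22] w 0.0455
shift cm now [-30.38  11.07   2.32]
turn -0.44
shift cm after turn [-30.46  10.83   2.32]
```

```bash
python3 -m pendant '-3.7 1.3 0 0;-3.7 1.4 0 0;-3.7 1.4 0 0;-3.7 1.4 0 0;-3.7 1.4 0 0;-3.7 1.4 0.5 0;-3.7 1.4 1 0;-3.7 1.2 1 0' >/dev/null
python3 go.py .46 -.193 .12 68.2
```

```text
t 2.1 tcp [ 0.4573 -0.1996  0.1992] jaw 67.84 tilt 0.57 F [ 1.22 -0.09  0.65] w 0.0452
shift cm now [0.78 0.04 7.92]
turn -0.36
shift cm after turn [0.78 0.04 7.92]
```

```bash
python3 -m pendant '0.4 0 2 -0.4;0.4 0 2 0;0 0 2 0;0 0 1 0;0 0 0 0;0 0 0 0' >/dev/null
python3 go.py .46 -.193 .045 68.2
cat > snap.py <<'E'
import sys
from h import *
from bench import r
n=sys.argv[1]
a=[]
for v,(x,y) in zip(("top","side"),((int(sys.argv[2]),int(sys.argv[3])),(int(sys.argv[4]),int(sys.argv[5])))):
    f=r.grab_frame(v);pickle.dump(f,open(f"{v}{n}.pkl","wb"));a.append(crop(f,x,y,66,6)[:294])
cv2.imwrite(f"pics/{n}.png",np.hstack(a))
E
python3 snap.py g1 305 225 225 240
```

```text
t 2.6 tcp [ 0.4554 -0.2056  0.1255] jaw 67.15 tilt 0.86 F [ 0.84 -0.28  0.16] w 0.0454
shift cm now [ 1.45 -0.03  8.03]
turn -1.05
shift cm after turn [ 1.45 -0.01  8.03]
```

View pics/g1.png

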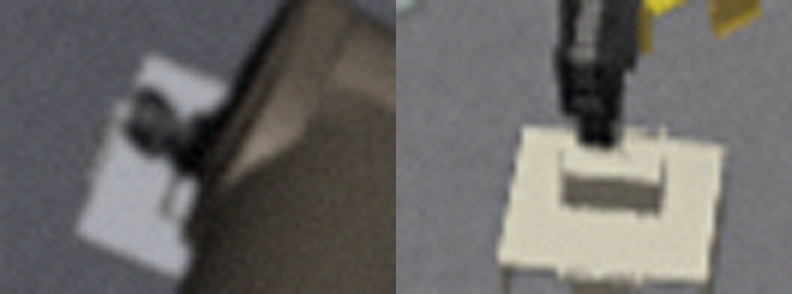

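```bash
python3 -m pendant '0.7 0 1 -0.5;0.7 0 1 -0.5;0 0 0 0;0 0 0 0' >/dev/null
python3 go.py .46 -.193 .045 68.2
```

```text
t 3.03 tcp [ 0.4645 -0.1907  0.1068] jaw 68.42 tilt 0.68 F [-0.64 -0.05  0.18] w 0.0453
shift cm now [-0.31 -0.35  6.18]
turn 0.22
shift cm after turn [-0.31 -0.35  6.18]
```

```bash
python3 -m pendant '-0.3 -0.3 1 0;0 0 1 0;0 0 1 0;0 0 0 0;0 0 0 0' >/dev/null
python3 go.py .46 -.193 .045 68.2; python3 snap.py g2 305 225 225 240
```

```text
t 3.45 tcp [ 0.4619 -0.1918  0.0753] jaw 68.55 tilt 0.67 F [-0.01 -0.97  0.59] w 0.0453
shift cm now [-0.15 -0.14  3.03]
turn 0.35
shift cm after turn [-0.15 -0.14  3.03]
```

View pics/g2.png

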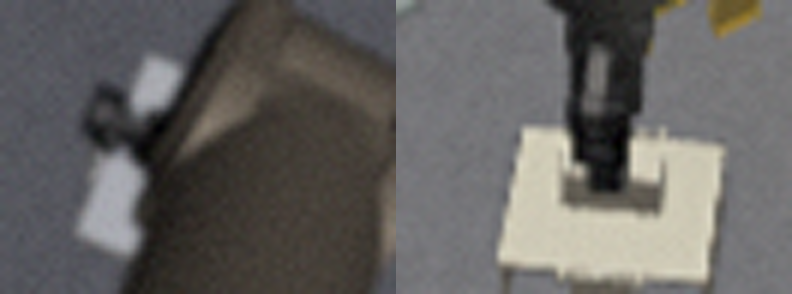

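```bash
python3 -m pendant '-0.1 -0.1 1 0;0 0 1 0;0 0 0.7 0;0 0 0 0;0 0 0 0' >/dev/null
python3 go.py .46 -.193 .045 68.2; python3 snap.py g3 305 225 225 240
```

```text
t 3.97 tcp [ 0.4614 -0.193   0.0465] jaw 68.54 tilt 0.69 F [-0.32  0.08  0.31] w 0.0453
shift cm now [-0.04 -0.13  0.15]
turn 0.34
shift cm after turn [-0.04 -0.13  0.15]
```

View pics/g3.png

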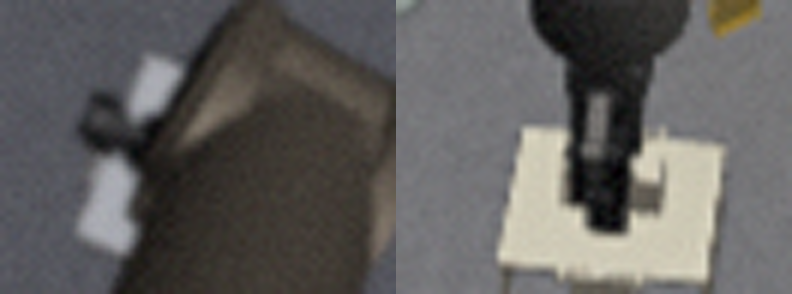

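```bash
python3 -m pendant '0 0.25 0.1 0;0 0 0 0;0 0 0 0;0 0 0 0;0 0 0 0;0 0 0 0;0 0 0 0' 255 80
python3 go.py .46 -.193 .045 68.2;python3 -m pendant '0 0 0 0;0 0 0 0'; python3 snap.py g4 305 225 225 240
```

```text
clock: 4.65
tcp_pos: [0.4646, -0.1942, 0.0466]
orientation: [2.586, 1.762, -0.007]
contact_force: [0.2, 0.4, -1.8]
grip_width: 0.0125
t 4.65 tcp [ 0.4646 -0.1942  0.0466] jaw 68.55 tilt 0.73 F [ 0.23  0.38 -1.78] w 0.0125
shift cm now [-0.05 -0.47  0.15]
turn 0.35
shift cm after turn [-0.06 -0.47  0.15]
clock: 4.82
tcp_pos: [0.4645, -0.194, 0.0465]
orientation: [2.586, 1.763, -0.007]
contact_force: [-0.4, 0.1, -1.3]
grip_width: 0.0125
```

View pics/g4.png

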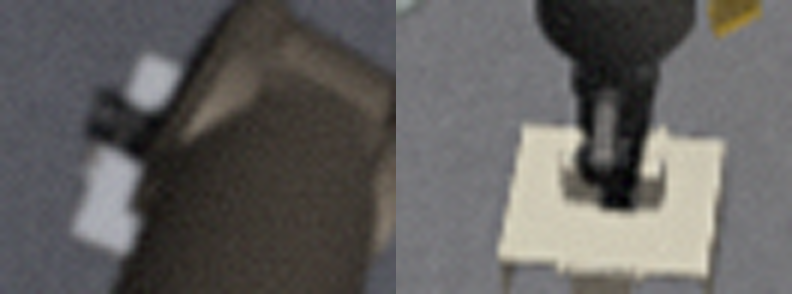

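```bash
python3 -m pendant '0 0 -0.5 0;0 0 -1 0;0 0 -2 0;0 0 -3 0;0 0 -3 0;0 0 -3 0;0 0 -3 0;0 0 -2 0'
python3 -m pendant '0 0 0 0;0 0 0 0'>/dev/null; python3 go.py .5645 .2125 .25 78.1; python3 snap.py g5 295 220 225 210
```

```text
clock: 5.58
tcp_pos: [0.4594, -0.1917, 0.2289]
orientation: [2.594, 1.763, -0.02]
contact_force: [1.1, -0.8, -1.8]
grip_width: 0.0125
t 5.75 tcp [ 0.4617 -0.1927  0.2352] jaw 68.37 tilt 0.69 F [ 0.58  0.54 -1.29] w 0.0125
shift cm now [41.44 -5.37 -1.93]
turn -9.73
shift cm after turn [41.75  1.71 -1.89]
```

View pics/g5.png

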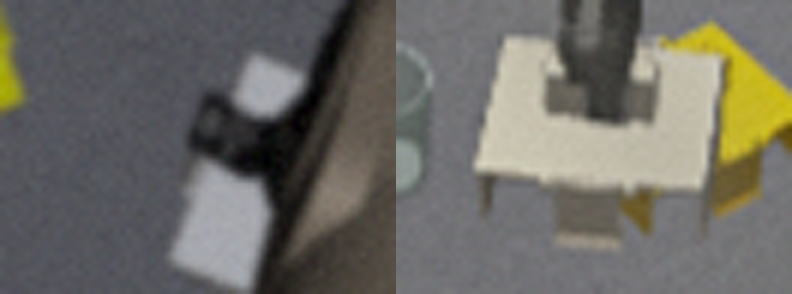

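```bash
python3 -m pendant '1 0 -0.3 -2;2 0 -0.3 -3;3 0 -0.3 -3;3.5 0 0 -1.5;3.5 0.2 0 0;3.5 0.2 0 0;3.5 0.2 0 0;3.5 0.2 0 0' >/dev/null
python3 go.py .5645 .2125 .25 78.1
```

```text
t 6.52 tcp [0.52   0.0462 0.2329] jaw 78.91 tilt 1.18 F [ 0.89 -1.01 -1.48] w 0.0126
shift cm now [17.14  1.14 -2.  ]
turn 0.81
shift cm after turn [17.16  0.9  -2.  ]
```

```bash
python3 -m pendant '3.5 0.2 -0.3 0;3 0.2 -0.3 0;2.5 0.2 -0.3 0.5;2 0.2 -0.3 0;1 0 0 0;0.5 0 0 0;0 0 0 0;0 0 0 0' >/dev/null
python3 go.py .5645 .2125 .22 78.1;python3 snap.py g6 185 180 230 110
```

```text
t 7.18 tcp [0.543  0.1985 0.2334] jaw 80.96 tilt 2.06 F [-0.57 -1.2  -1.25] w 0.0127
shift cm now [1.75 1.95 1.25]
turn 2.86
shift cm after turn [1.84 1.86 1.25]
```

View pics/g6.png

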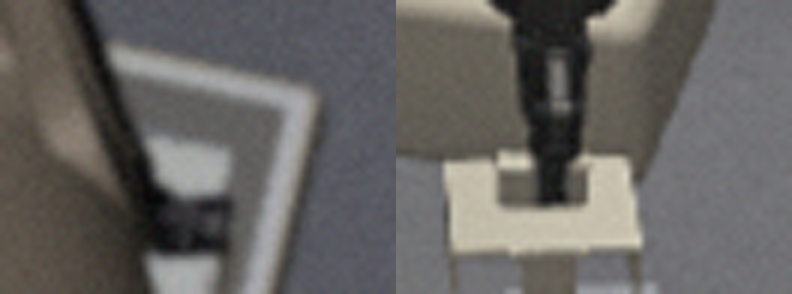

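```bash
cat > tz.py <<'E'
import numpy as np
from scipy.spatial.transform import Rotation as R
from bench import r
o=r.get_obs();M=R.from_rotvec(o["orientation"]).as_matrix();print('zaxis',M[:,2].round(4),'xaxis',M[:,0].round(4),'yaxis',M[:,1].round(4));print(o["moment"].round(3),o["joints"].round(3))
E
python3 tz.py; python3 -m pendant '0.9 0.9 0.5 0.9;0.9 0.9 0.5 0.9;0 0 0 0.6;0 0 0 0;0 0 0 0' >/dev/null
python3 go.py .5645 .2125 .22 78.1;python3 tz.py
```

```text
zaxis [-0.0326 -0.014  -0.9994] xaxis [ 0.159   0.9871 -0.019 ] yaxis [ 0.9867 -0.1596 -0.03  ]
[-0.03  -0.096  0.013] [-0.623  0.337  0.213  1.776 -0.08   1.073  1.029]
t 7.7 tcp [0.5651 0.2055 0.2229] jaw 77.78 tilt 2.09 F [-0.37 -0.35 -1.27] w 0.0124
shift cm now [ 0.68 -0.2   0.28]
turn -0.32
shift cm after turn [ 0.68 -0.2   0.28]
zaxis [-0.0328 -0.016  -0.9993] xaxis [ 0.2117  0.9771 -0.0226] yaxis [ 0.9768 -0.2123 -0.0286]
[ 0.016 -0.037 -0.035] [-0.623  0.387  0.223  1.732 -0.094  1.07   0.99 ]
```

```bash
python3 -m pendant '0 0 -1 0;0 0 -1 0;0 0 0 0;0 0 0 0' >/dev/null; python3 tz.py
python3 -m pendant '0 -3 0 0;0 -3 0 0;0 -3 0 0;0 0 0 0;0 0 0 0' >/dev/null; python3 tz.py
python3 -m pendant '0 0.7 0 0;0 0.7 0 0;0 0.7 0 0;0 0.7 0 0;0 0.7 0 0;0 0.7 0 0;0 0.7 0 0;0 0.7 0 0' >/dev/null
python3 -m pendant '0 0 0 0;0 0 0 0'>/dev/null; python3 tz.py; python3 go.py .5645 .2125 .22 78.1
```

```text
zaxis [-0.0323 -0.0161 -0.9993] xaxis [ 0.2133  0.9767 -0.0226] yaxis [ 0.9764 -0.2139 -0.0281]
[ 0.035 -0.06   0.058] [-0.625  0.365  0.228  1.707 -0.088  1.116  0.986]
zaxis [-0.028  -0.0146 -0.9995] xaxis [ 0.2151  0.9764 -0.0203] yaxis [ 0.9762 -0.2155 -0.0242]
[ 0.005 -0.068  0.009] [-0.726  0.228  0.201  1.878 -0.053  1.072  0.85 ]
zaxis [-0.0254 -0.016  -0.9995] xaxis [ 0.2206  0.9751 -0.0212] yaxis [ 0.975  -0.221  -0.0212]
[ 0.119 -0.014 -0.069] [-0.654  0.323  0.228  1.76  -0.076  1.097  0.948]
t 9.28 tcp [0.5417 0.2068 0.2484] jaw 77.25 tilt 1.72 F [-1.07 -0.14 -1.11] w 0.0124
shift cm now [1.11 2.15 2.77]
turn -0.85
shift cm after turn [1.08 2.17 2.77]
```

```bash
python3 -m pendant '0 -4 0 0;0 -4 0 0;0 0 0 0;0 0 0 0' >/dev/null; python3 tz.py
python3 -m pendant '-3 0 0 0;-3 0 0 0;-3 0 0 0;0 0 0 0;0 0 0 0' >/dev/null; python3 tz.py
python3 -m pendant '1 0.7 0 0;1 0.7 0 0;1 0.7 0 0;1 0.7 0 0;1 0.7 0 0;1 0.7 0 0;1 0.7 0 0;1 0.7 0 0' >/dev/null
python3 -m pendant '0 0 0 0;0 0 0 0'>/dev/null; python3 tz.py; python3 go.py .5645 .2125 .22 78.1
```

```text
zaxis [-0.0267 -0.018  -0.9995] xaxis [ 0.2225  0.9747 -0.0235] yaxis [ 0.9746 -0.223  -0.0221]
[-0.002 -0.098 -0.068] [-0.746  0.208  0.199  1.908 -0.045  1.063  0.818]
zaxis [-0.0258 -0.0157 -0.9995] xaxis [ 0.2166  0.976  -0.0209] yaxis [ 0.9759 -0.217  -0.0218]
[ 0.056 -0.062 -0.005] [-0.661  0.109  0.244  2.018 -0.026  1.047  0.947]
zaxis [-0.0228 -0.0125 -0.9997] xaxis [ 0.2053  0.9786 -0.0169] yaxis [ 0.9784 -0.2056 -0.0198]
[ 0.006 -0.017  0.037] [-0.69   0.301  0.225  1.794 -0.074  1.081  0.926]
t 10.87 tcp [0.5229 0.2205 0.2465] jaw 78.15 tilt 1.49 F [ 0.21 -0.59 -1.76] w 0.0123
shift cm now [0.12 4.29 2.56]
turn 0.05
shift cm after turn [0.12 4.29 2.56]
```

Run:
```python
from scipy.spatial.transform import Rotation as R
for v in([2.586,1.763,-.007],[2.594,1.763,-.02]):
    M=R.from_rotvec(v).as_matrix();print(M[2].round(4),M[:,2].round(4))
```

```text
[-0.0103  0.0072 -0.9999] [ 0.0029 -0.0123 -0.9999]
[-0.0134 -0.0029 -0.9999] [-0.0077 -0.0114 -0.9999]
```

```bash
python3 -m pendant '0 0 -1.2 0;0 0 -1.2 0;0 0 -1.2 0;0 0 -1.2 0;0 0 -1.2 0;0 0 -1.2 0;0 0 -1.2 0;0 0 -1.2 0' >/dev/null; python3 tz.py
python3 -m pendant '0 0 3.5 0;0 0 3.5 0;0 0 1 0;0 0 0 0;0 0 0 0' >/dev/null; python3 tz.py;  python3 go.py .5645 .2125 .22 78.1
```

```text
zaxis [-0.0294 -0.0159 -0.9994] xaxis [ 0.2012  0.9793 -0.0215] yaxis [ 0.9791 -0.2017 -0.0256]
[-0.004 -0.026 -0.034] [-0.705  0.233  0.235  1.655 -0.055  1.294  0.908]
zaxis [-0.0178 -0.0083 -0.9998] xaxis [ 0.2012  0.9795 -0.0117] yaxis [ 0.9794 -0.2013 -0.0157]
[ 0.052 -0.021  0.008] [-0.697  0.281  0.226  1.761 -0.07   1.127  0.92 ]
t 11.95 tcp [0.5245 0.2251 0.2715] jaw 78.39 tilt 1.12 F [-0.04  0.23 -1.09] w 0.0128
shift cm now [-0.37  4.25  5.09]
turn 0.29
shift cm after turn [-0.35  4.25  5.09]
```

```bash
for i in 1; do python3 -m pendant '0 0 -0.8 0;0 0 -0.8 0;0 0 -0.8 0;0 0 -0.8 0;0 0 -0.8 0;0 0 -0.8 0;0 0 -0.8 0;0 0 -0.8 0' >/dev/null; python3 -m pendant '0 0 0 0;0 0 0 0' >/dev/null;python3 tz.py
python3 -m pendant '0 0 4 0;0 0 4 0;0 0 0 0;0 0 0 0' >/dev/null; python3 tz.py; done; python3 go.py .5645 .2125 .22 78.1
```

```text
zaxis [-0.0067 -0.0014 -1.    ] xaxis [ 0.2016  0.9795 -0.0028] yaxis [ 0.9794 -0.2016 -0.0062]
[-0.017 -0.031  0.02 ] [-0.705  0.225  0.235  1.649 -0.056  1.281  0.908]
zaxis [-2.9e-03  9.0e-04 -1.0e+00] xaxis [2.016e-01 9.795e-01 3.000e-04] yaxis [ 0.9795 -0.2016 -0.003 ]
[-0.027 -0.055 -0.014] [-0.696  0.28   0.226  1.761 -0.072  1.11   0.922]
t 13.12 tcp [0.5296 0.2275 0.2718] jaw 78.37 tilt 0.17 F [ 0.47  1.3  -0.84] w 0.0124
shift cm now [-0.77  3.74  5.16]
turn 0.27
shift cm after turn [-0.75  3.74  5.16]
```

```bash
python3 -m pendant '-0.1 0.6 0.5 0;-0.1 0.6 0.5 0;-0.1 0.6 0.5 0.2;-0.1 0.6 0.5 0;-0.1 0.6 0.5 0;-0.1 0.3 0.5 0;0 0 0.5 0;0 0 0 0' >/dev/null;python3 -m pendant '0 0 0.4 0;0 0 0 0' >/dev/null
python3 tz.py; python3 go.py .5645 .2125 .2 78.1;python3 snap.py g7 175 180 230 120
```

```text
zaxis [ 0.0042  0.004  -1.    ] xaxis [0.2069 0.9783 0.0048] yaxis [ 0.9783 -0.2069  0.0032]
[-0.04   0.057  0.026] [-0.644  0.362  0.235  1.738 -0.098  1.047  0.987]
t 13.95 tcp [0.568  0.2141 0.2352] jaw 78.06 tilt 0.33 F [ 0.23 -1.03 -1.82] w 0.0124
shift cm now [-0.24 -0.32  3.52]
turn -0.04
shift cm after turn [-0.24 -0.32  3.52]
```

View pics/g7.png

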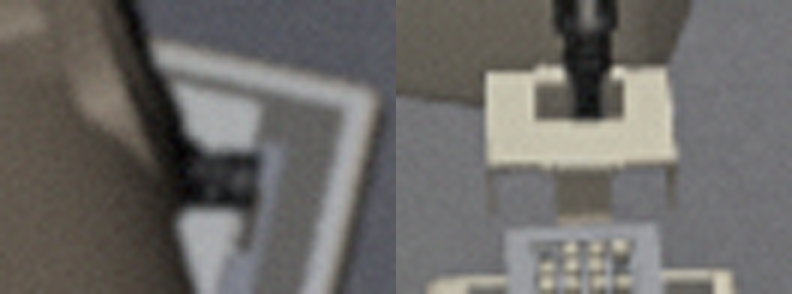

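```bash
python3 -m pendant '-0.1 0 0.8 0;-0.1 0 0.8 0;0 0 0.8 0;0 0 0.8 0;0 0 0.8 0;0 0 0.2 0;0 0 0 0;0 0 0 0' >/dev/null
python3 tz.py; python3 go.py .5645 .2125 .19 78.1;python3 snap.py g8 175 180 230 120
cat > fc.py <<'E'
import sys
from ef import *
n=sys.argv[1];zt=float(sys.argv[2])-.0465+.042
T=pickle.load(open(f"top{n}.pkl","rb"));S=pickle.load(open(f"side{n}.pkl","rb"))
print('z plate',zt)
for dz in(-.003,0,.003):
  print(dz,'S',*fit([.563,.215,-.207],[S],[(.104,.088,zt+dz,1)]),'TS',*fit([.563,.215,-.207],[S,T],[(.104,.088,zt+dz,1)]))
E
```

```text
zaxis [ 0.0042  0.0045 -1.    ] xaxis [0.2054 0.9787 0.0052] yaxis [ 0.9787 -0.2054  0.0032]
[ 0.066 -0.006 -0.005] [-0.634  0.408  0.225  1.787 -0.112  0.954  1.002]
t 14.72 tcp [0.5671 0.2129 0.189 ] jaw 78.15 tilt 0.35 F [-0.44 -0.08 -1.72] w 0.0125
shift cm now [-0.09 -0.25 -0.1 ]
turn 0.05
shift cm after turn [-0.09 -0.25 -0.1 ]
```

View pics/g8.png

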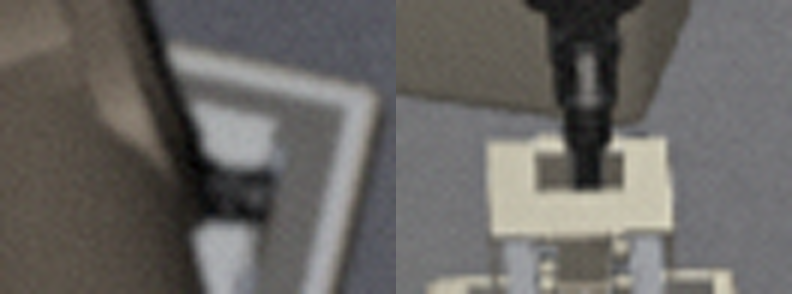

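```bash
python3 fc.py g8 .189
python3 - <<'E'
from h import *
out=[]
for v,(x,y),(pc) in(("top",(175,180),0),("side",(230,120),0)):
    f=pickle.load(open(f"{v}g8.pkl","rb"))
    I=crop(f,x,y,66,6)[:294].copy()
    for p,lx,ly,z,c in(((.5663,.217,-.207),.09,.084,.125,(0,0,255)),((.5645,.2125,-.207),.09,.084,.125,(0,160,0)),((.563,.2145,-.207),.104,.088,.1845,(255,0,0))):
        cv2.polylines(I,[((proj(f,rect(*p,lx,ly,z))-[x,y]+.5)*6-.5).round().astype(int)],True,c,1)
    out.append(I)
cv2.imwrite("pics/z3.png",np.hstack(out))
E
```

```text
z plate 0.18450000000000003
-0.003 S [ 0.56622183  0.22326785 -0.22556319] -3822.3841631689015 TS [ 0.56620445  0.22372865 -0.22980459] -4586.7878534550555
0 S [ 0.56537762  0.21921623 -0.22169206] -3838.089367229703 TS [ 0.56454018  0.21653163 -0.20728484] -4610.726705102921
0.003 S [ 0.56448878  0.21523244 -0.21806937] -3851.5485594705415 TS [ 0.56369823  0.2139394  -0.20229134] -5015.050692629609
```

View pics/z3.png

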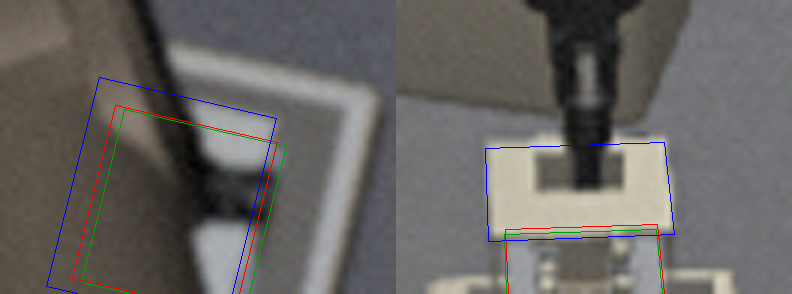

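Run:
```python
from ef import *
T0=pickle.load(open("top0.pkl","rb"));T=pickle.load(open("topg8.pkl","rb"))
def prof(f,p,lx,ly,z,edge,s0,s1):
    # signed offset of best edge along outward local normal, mm
    g=prep(f);res=[]
    c,s=np.cos(p[2]),np.sin(p[2])
    ex=np.array([c,s,0]);ey=np.array([-s,c,0]);C=np.array([p[0],p[1],z])
    ks=np.arange(-.010,.0101,.0005)
    for k in ks:
        t=np.linspace(s0,s1,30)[:,None]
        if edge=='-y': P=C-ey*(ly/2+k)+ex*t*lx/2
        if edge=='+y': P=C+ey*(ly/2+k)+ex*t*lx/2
        if edge=='+x': P=C+ex*(lx/2+k)+ey*t*ly/2
        if edge=='-x': P=C-ex*(lx/2+k)+ey*t*ly/2
        res.append(map_coordinates(g,proj(f,P)[:,::-1].T,order=1).mean())
    d=np.gradient(np.array(res)); i=abs(d).argmax()
    j=np.arange(max(0,i-3),min(len(ks),i+4)); w=abs(d[j])
    print(edge,'offset mm',round(1e3*(ks[j]*w).sum()/w.sum(),2),np.array(res).round(0)[::4])
print('rim T0')
for e in('+x','-x','+y','-y'): prof(T0,(.564,.211,-.207),.09,.084,.125,e,-.9,.9)
print('cover g8')
prof(T,(.563,.2145,-.207),.104,.088,.1845,'-y',-.7,-.2);prof(T,(.563,.2145,-.207),.104,.088,.1845,'-y',.4,.9);prof(T,(.563,.2145,-.207),.104,.088,.1845,'+x',-.9,-.3)
```

```text
rim T0
+x offset mm -0.5 [125. 125. 124. 120. 114. 106.  99.  94.  92.  91.  91.]
-x offset mm 0.49 [126. 126. 125. 123. 118. 111. 104.  98.  94.  93.  92.]
+y offset mm 7.48 [123. 125. 125. 123. 119. 114. 111. 114. 123. 136. 147.]
-y offset mm -1.48 [126. 126. 123. 119. 112. 105.  98.  95.  94.  93.  93.]
cover g8
-y offset mm 4.48 [165. 169. 169. 166. 159. 150. 139. 128. 117. 107. 100.]
-y offset mm -0.52 [149. 146. 143. 137. 128. 117. 108. 102. 100.  99.  98.]
+x offset mm -0.52 [169. 168. 164. 156. 142. 125. 110. 101.  99. 103. 114.]
```

```bash
python3 -m pendant '-0.25 0.15 0.5 0;0 0 0.6 0;0 0 0.6 0;0 0 0.3 0;0 0 0 0;0 0 0 0' >/dev/null
python3 tz.py; python3 go.py .5681 .2101 .165 78.1;python3 snap.py g9 175 180 230 120
```

```text
zaxis [ 0.007   0.0058 -1.    ] xaxis [0.2057 0.9786 0.0072] yaxis [ 0.9786 -0.2058  0.0057]
[ 0.029  0.033 -0.039] [-0.624  0.431  0.221  1.804 -0.119  0.91   1.014]
t 15.32 tcp [0.5694 0.2102 0.1685] jaw 78.13 tilt 0.52 F [ 0.09  0.03 -1.43] w 0.0126
shift cm now [-0.04 -0.13  0.35]
turn 0.03
shift cm after turn [-0.04 -0.13  0.35]
```

View pics/g9.png

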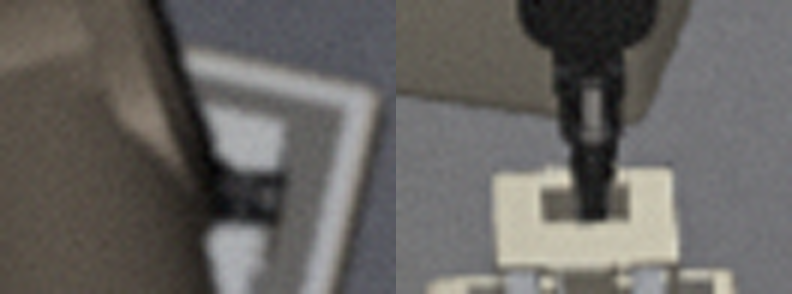

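```bash
python3 fc.py g9 .1685; python3 -m pendant '0 -0.1 0.4 0;0 0 0.3 0;0 0 0.2 0;0 0 0 0' ; python3 go.py .5681 .2101 .155 78.1
```

```text
z plate 0.164
-0.003 S [ 0.56833147  0.21954036 -0.21036838] -3742.106600570968 TS [ 0.56853409  0.22135477 -0.22828537] -4474.238191522591
0 S [ 0.56742429  0.21563366 -0.21362787] -3759.2325968165956 TS [ 0.56669898  0.21368205 -0.20174104] -4622.1045275239485
0.003 S [ 0.5666049   0.21182198 -0.21145537] -3773.0516057670166 TS [ 0.56609749  0.21076702 -0.2110602 ] -5108.241394829072
clock: 15.75
tcp_pos: [0.5689, 0.211, 0.1595]
orientation: [2.439, 1.98, 0.017]
contact_force: [-0.7, 0.2, -1.2]
grip_width: 0.0124
t 15.75 tcp [0.5689 0.211  0.1595] jaw 78.15 tilt 0.62 F [-0.67  0.21 -1.17] w 0.0124
shift cm now [-0.1  -0.06  0.45]
turn 0.05
shift cm after turn [-0.1  -0.06  0.45]
```

```bash
for i in 1; do python3 -m pendant '0 0 0.3 0;0 0 0.3 0;0 0 0.2 0' ; python3 -m pendant '0 0 0.2 0;0 0 0.2 0'; python3 go.py; done
```

```text
clock: 16.0
tcp_pos: [0.5696, 0.211, 0.152]
orientation: [2.438, 1.98, 0.019]
contact_force: [-0.9, -0.9, 3.2]
grip_width: 0.0125
clock: 16.17
tcp_pos: [0.5701, 0.2112, 0.1485]
orientation: [2.439, 1.98, 0.021]
contact_force: [-2.4, -1.6, 6.2]
grip_width: 0.0123
t 16.17 tcp [0.5701 0.2112 0.1485] jaw 78.14 tilt 0.76 F [-2.4  -1.56  6.25] w 0.0123
```

```bash
python3 -m pendant '0 -0.1 0.2 0;0 0 0.2 0'; python3 -m pendant '0 -0.05 0.2 0;0 0 0.2 0'; python3 go.py; python3 tz.py
```

```text
clock: 16.33
tcp_pos: [0.5703, 0.2114, 0.1455]
orientation: [2.438, 1.978, 0.025]
contact_force: [-3.2, -1.5, 6.4]
grip_width: 0.0128
clock: 16.5
tcp_pos: [0.5707, 0.2114, 0.1428]
orientation: [2.438, 1.978, 0.027]
contact_force: [-3.8, -1.3, 8.5]
grip_width: 0.0125
t 16.5 tcp [0.5707 0.2114 0.1428] jaw 78.1 tilt 0.99 F [-3.75 -1.33  8.53] w 0.0125
zaxis [ 0.0148  0.009  -0.9999] xaxis [0.2062 0.9784 0.0118] yaxis [ 0.9784 -0.2063  0.0126]
[-0.452  0.811  0.001] [-0.619  0.461  0.214  1.826 -0.129  0.85   1.02 ]
```

```bash
python3 snap.py h1 175 180 230 120
```

```text
(no output)
```

View pics/h1.png

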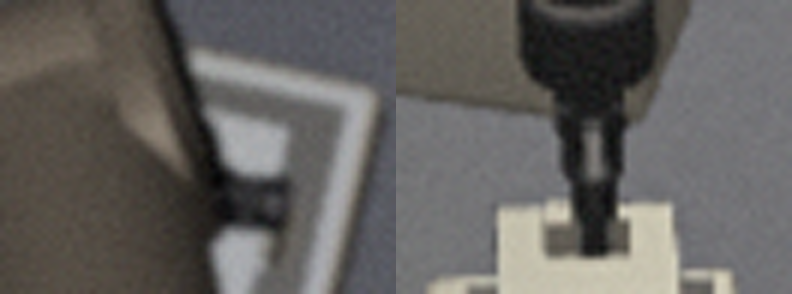

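```bash
python3 -m pendant '0 -0.2 0 0;0 -0.2 0 0'; python3 go.py; python3 tz.py
```

```text
clock: 16.77
tcp_pos: [0.57, 0.2113, 0.1444]
orientation: [2.436, 1.974, 0.035]
contact_force: [1.9, -2.2, 5.1]
grip_width: 0.0123
t 16.77 tcp [0.57   0.2113 0.1444] jaw 78.05 tilt 1.32 F [ 1.86 -2.2   5.12] w 0.0123
zaxis [ 0.0212  0.0091 -0.9997] xaxis [0.2071 0.9782 0.0133] yaxis [ 0.9781 -0.2073  0.0188]
[-0.727 -0.466  0.052] [-0.623  0.455  0.216  1.832 -0.125  0.845  1.015]
```

```bash
python3 -m pendant '-0.1 0 0.25 0;0 0 0.25 0';python3 -m pendant '-0.05 0 0.25 0;0 0 0.25 0'; python3 go.py; python3 tz.py
```

```text
clock: 16.93
tcp_pos: [0.5708, 0.2107, 0.1415]
orientation: [2.436, 1.973, 0.039]
contact_force: [-4.3, -0.6, 9.8]
grip_width: 0.0125
clock: 17.1
tcp_pos: [0.5708, 0.2108, 0.1383]
orientation: [2.437, 1.974, 0.041]
contact_force: [-4.1, -2.0, 12.1]
grip_width: 0.0126
t 17.1 tcp [0.5708 0.2108 0.1383] jaw 78.03 tilt 1.53 F [-4.11 -2.   12.11] w 0.0126
zaxis [ 0.0237  0.0122 -0.9996] xaxis [0.2073 0.9781 0.0168] yaxis [ 0.978  -0.2076  0.0207]
[-0.454  1.129  0.019] [-0.618  0.462  0.213  1.837 -0.13   0.829  1.02 ]
```

```bash
python3 -m pendant '0 -0.1 0.2 0';python3 -m pendant '-0.05 -0.1 0.2 0';python3 -m pendant '-0.05 -0.1 0.2 0'; python3 go.py; python3 tz.py
```

```text
clock: 17.18
tcp_pos: [0.5707, 0.2111, 0.1374]
orientation: [2.436, 1.974, 0.043]
contact_force: [-1.4, -1.7, 11.8]
grip_width: 0.0125
clock: 17.27
tcp_pos: [0.5707, 0.2109, 0.1368]
orientation: [2.436, 1.973, 0.047]
contact_force: [-2.5, -0.7, 11.7]
grip_width: 0.0126
clock: 17.35
tcp_pos: [0.5706, 0.2106, 0.1363]
orientation: [2.435, 1.972, 0.05]
contact_force: [-2.6, -1.6, 12.5]
grip_width: 0.0124
t 17.35 tcp [0.5706 0.2106 0.1363] jaw 78.01 tilt 1.87 F [-2.57 -1.59 12.53] w 0.0124
zaxis [ 0.0295  0.0142 -0.9995] xaxis [0.2076 0.978  0.02  ] yaxis [ 0.9778 -0.2081  0.0259]
[-0.63   0.795  0.062] [-0.619  0.461  0.213  1.844 -0.13   0.817  1.02 ]
```

```bash
python3 -m pendant '0 0 0.35 0;0 0 0.35 0';python3 -m pendant '0 0 0.3 0'; python3 go.py; python3 tz.py; python3 snap.py h2 175 180 230 120
```

```text
clock: 17.52
tcp_pos: [0.5722, 0.2111, 0.1315]
orientation: [2.435, 1.971, 0.056]
contact_force: [-3.0, -1.6, 10.2]
grip_width: 0.0127
clock: 17.6
tcp_pos: [0.5722, 0.2111, 0.1293]
orientation: [2.436, 1.971, 0.055]
contact_force: [-4.1, -2.1, 12.7]
grip_width: 0.0124
t 17.6 tcp [0.5722 0.2111 0.1293] jaw 78.0 tilt 2.07 F [-4.09 -2.07 12.68] w 0.0124
zaxis [ 0.0323  0.0163 -0.9993] xaxis [0.2079 0.9779 0.0227] yaxis [ 0.9776 -0.2085  0.0282]
[-0.544  1.712  0.042] [-0.616  0.471  0.21   1.848 -0.134  0.8    1.023]
```

View pics/h2.png

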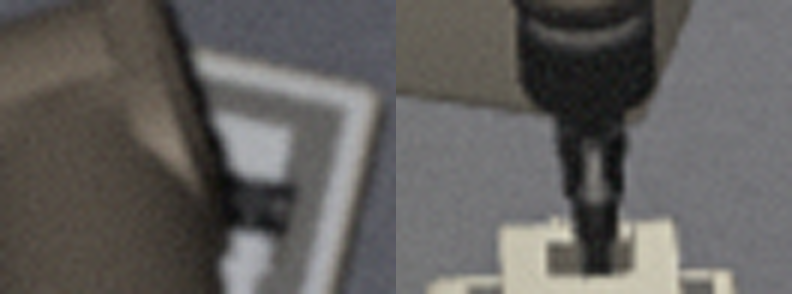

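```bash
python3 -m pendant '0 -0.15 0.25 0';python3 -m pendant '-0.05 -0.1 0.25 0';python3 -m pendant '0 0 0.25 0'; python3 go.py; python3 tz.py
```

```text
clock: 17.78
tcp_pos: [0.572, 0.2112, 0.128]
orientation: [2.435, 1.97, 0.058]
contact_force: [1.1, -3.7, 12.6]
grip_width: 0.0124
clock: 17.87
tcp_pos: [0.5722, 0.211, 0.1269]
orientation: [2.435, 1.969, 0.062]
contact_force: [-2.7, -0.9, 12.9]
grip_width: 0.0129
clock: 17.95
tcp_pos: [0.5723, 0.211, 0.1256]
orientation: [2.435, 1.969, 0.062]
contact_force: [-5.7, -1.7, 14.6]
grip_width: 0.0123
t 17.95 tcp [0.5723 0.211  0.1256] jaw 77.94 tilt 2.32 F [-5.66 -1.72 14.55] w 0.0123
zaxis [ 0.0363  0.0179 -0.9992] xaxis [0.2089 0.9776 0.0251] yaxis [ 0.9773 -0.2096  0.0318]
[-0.546  2.133  0.061] [-0.615  0.474  0.209  1.854 -0.135  0.787  1.023]
```

```bash
python3 -m pendant '0 0 0.3 0';python3 -m pendant '0 0 0.3 0'; python3 go.py; python3 tz.py;python3 snap.py h3 175 180 230 120
```

```text
clock: 18.03
tcp_pos: [0.5723, 0.2111, 0.1239]
orientation: [2.436, 1.969, 0.062]
contact_force: [-4.6, -2.2, 16.1]
grip_width: 0.0128
clock: 18.12
tcp_pos: [0.5726, 0.211, 0.1224]
orientation: [2.437, 1.969, 0.062]
contact_force: [-4.7, -2.4, 17.3]
grip_width: 0.0127
t 18.12 tcp [0.5726 0.211  0.1224] jaw 77.91 tilt 2.31 F [-4.75 -2.41 17.33] w 0.0127
zaxis [ 0.0358  0.0186 -0.9992] xaxis [0.2093 0.9775 0.0257] yaxis [ 0.9772 -0.21    0.0311]
[-0.694  1.741  0.017] [-0.613  0.478  0.207  1.855 -0.138  0.781  1.026]
```

View pics/h3.png

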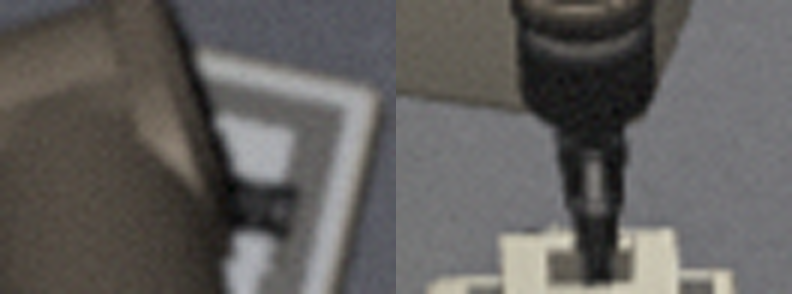

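```bash
python3 -m pendant '0 0 0.2 0';python3 go.py; python3 -m pendant '0 0 -0.3 0;0 0 -0.4 0;0 0 -0.5 0;0 0 -0.5 0';python3 go.py;python3 tz.py
```

```text
clock: 18.3
tcp_pos: [0.5726, 0.211, 0.1218]
orientation: [2.437, 1.97, 0.062]
contact_force: [-6.9, -2.4, 24.0]
grip_width: 0.0125
t 18.3 tcp [0.5726 0.211  0.1218] jaw 77.92 tilt 2.31 F [-6.89 -2.36 24.05] w 0.0125
clock: 18.63
tcp_pos: [0.5719, 0.2106, 0.1406]
orientation: [2.438, 1.97, 0.062]
contact_force: [0.3, 0.0, -0.8]
grip_width: 0.0123
t 18.63 tcp [0.5719 0.2106 0.1406] jaw 77.9 tilt 2.3 F [ 0.26  0.03 -0.77] w 0.0123
zaxis [ 0.0349  0.0196 -0.9992] xaxis [0.2095 0.9775 0.0265] yaxis [ 0.9772 -0.2103  0.0301]
[-0.075  0.028 -0.022] [-0.617  0.454  0.213  1.844 -0.132  0.817  1.021]
```

```bash
python3 -m pendant '0 0 -0.2 0;0 0 0 0;0 0 0 0';python3 go.py;python3 -m pendant '0 0 -0.2 0;0 0 -0.2 0';python3 -m pendant '0 0 -0.2 0;0 0 -0.2 0'; python3 -m pendant '0 0 0 0;0 0 0 0'; python3 go.py
```

```text
clock: 18.88
tcp_pos: [0.572, 0.2107, 0.1429]
orientation: [2.437, 1.97, 0.063]
contact_force: [-0.4, -0.0, -0.3]
grip_width: 0.0125
t 18.88 tcp [0.572  0.2107 0.1429] jaw 77.91 tilt 2.34 F [-0.37 -0.05 -0.31] w 0.0125
clock: 19.05
tcp_pos: [0.5713, 0.2105, 0.1457]
orientation: [2.438, 1.97, 0.06]
contact_force: [0.6, -0.3, -2.9]
grip_width: 0.0124
clock: 19.22
tcp_pos: [0.5708, 0.21, 0.1489]
orientation: [2.437, 1.97, 0.058]
contact_force: [2.4, 0.4, -4.7]
grip_width: 0.0123
clock: 19.38
tcp_pos: [0.5708, 0.21, 0.1487]
orientation: [2.438, 1.97, 0.058]
contact_force: [0.7, 1.1, -2.9]
grip_width: 0.0124
t 19.38 tcp [0.5708 0.21   0.1487] jaw 77.91 tilt 2.16 F [ 0.67  1.14 -2.95] w 0.0124
```

```bash
python3 -m pendant '0 0 -0.2 0;0 0 -0.2 0;0 0 -0.1 0'; python3 -m pendant '0 0 0 0;0 0 0 0;0 0 0 0'; python3 go.py; python3 tz.py; python3 snap.py k1 175 180 230 120
```

```text
clock: 19.63
tcp_pos: [0.5703, 0.2091, 0.1528]
orientation: [2.438, 1.969, 0.055]
contact_force: [3.2, -0.0, -6.2]
grip_width: 0.0126
clock: 19.88
tcp_pos: [0.5703, 0.209, 0.1526]
orientation: [2.438, 1.969, 0.055]
contact_force: [2.2, 0.7, -6.1]
grip_width: 0.0124
t 19.88 tcp [0.5703 0.209  0.1526] jaw 77.87 tilt 2.06 F [ 2.21  0.7  -6.06] w 0.0124
zaxis [ 0.0321  0.016  -0.9994] xaxis [0.21   0.9774 0.0224] yaxis [ 0.9772 -0.2106  0.0281]
[-0.096 -0.411 -0.09 ] [-0.621  0.438  0.218  1.837 -0.125  0.844  1.015]
```

View pics/k1.png

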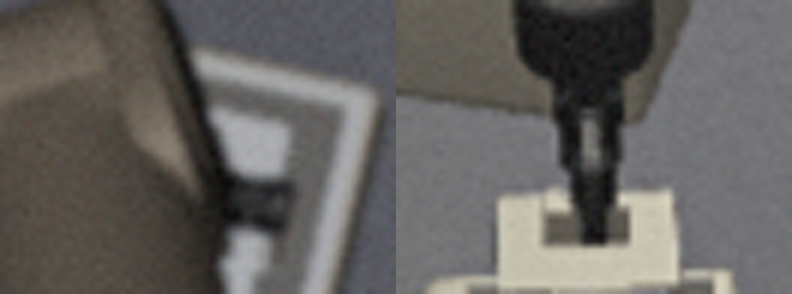

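```bash
python3 -m pendant '0 0 0.3 0;0 0 0.3 0;0 0 0.2 0;0 0 0.2 0;0 0 0.1 0;0 0 0 0'; python3 go.py
```

```text
clock: 20.48
tcp_pos: [0.5706, 0.2103, 0.1425]
orientation: [2.438, 1.971, 0.057]
contact_force: [-1.3, -0.9, -0.2]
grip_width: 0.0125
t 20.48 tcp [0.5706 0.2103 0.1425] jaw 77.93 tilt 2.12 F [-1.34 -0.87 -0.16] w 0.0125
```

```bash
python3 -m pendant '0 0 0.2 0;0 0 0 0';python3 go.py; python3 -m pendant '0 0 0 0;0 0 0 0;0 0 0 0;0 0 0 0' 130; python3 go.py;  python3 -m pendant '0 0 -0.5 0;0 0 -1 0;0 0 -2 0;0 0 -3 0;0 0 -3 0;0 0 -3 0;0 0 0 0;0 0 0 0'; python3 snap.py k2 175 180 230 120
```

```text
clock: 20.65
tcp_pos: [0.5707, 0.2103, 0.1409]
orientation: [2.438, 1.971, 0.057]
contact_force: [-1.3, 0.0, 0.5]
grip_width: 0.013
t 20.65 tcp [0.5707 0.2103 0.1409] jaw 77.92 tilt 2.12 F [-1.25  0.05  0.52] w 0.013
clock: 20.98
tcp_pos: [0.5713, 0.2106, 0.1412]
orientation: [2.438, 1.97, 0.06]
contact_force: [-1.0, -0.2, -1.2]
grip_width: 0.0419
t 20.98 tcp [0.5713 0.2106 0.1412] jaw 77.92 tilt 2.22 F [-0.98 -0.19 -1.18] w 0.0419
clock: 21.65
tcp_pos: [0.5666, 0.2076, 0.2763]
orientation: [2.438, 1.97, 0.06]
contact_force: [-0.3, -0.6, -0.7]
grip_width: 0.042
```

View pics/k2.png

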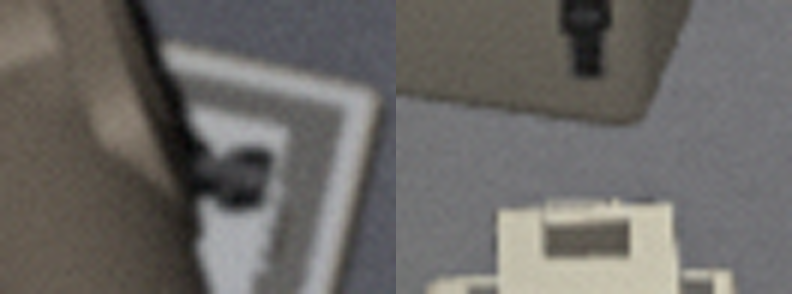

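```bash
python3 -m pendant '-3 0 0 0;-3.5 0 0 0;-3.5 0 0 0;-3.5 0 0 0;-3.5 0 0 0;-3.5 0 0 0;-3.5 0 0 0;-3.5 0 0 0' >/dev/null; python3 -m pendant '-2 0 0 0;0 0 0 0;0 0 0 0;0 0 0 0'; python3 snap.py k3 175 180 230 140
python3 - <<'E'
from ef import *
T=pickle.load(open("topk3.pkl","rb"));S=pickle.load(open("sidek3.pkl","rb"))
for z in(.132,.135,.138,.141,.144,.148):
    print(z,*[ (a.round(4),round(b)) for a,b in (fit([.565,.213,-.207],[f],[(.104,.088,z,1)]) for f in(T,S))])
E
```

```text
clock: 22.75
tcp_pos: [0.4945, -0.0911, 0.2559]
orientation: [-2.436, -1.976, -0.032]
contact_force: [0.0, -0.2, 0.3]
grip_width: 0.0416
0.132 (array([ 0.5661,  0.2112, -0.2013]), -3846) (array([ 0.5708,  0.2471, -0.3548]), -2424)
0.135 (array([ 0.5657,  0.2108, -0.2016]), -3839) (array([ 0.5571,  0.2211, -0.5952]), -1902)
0.138 (array([ 0.5654,  0.2104, -0.2016]), -3830) (array([ 0.5562,  0.2174, -0.5933]), -1910)
0.141 (array([ 0.565 ,  0.21  , -0.2006]), -3818) (array([0.58  , 0.2089, 0.1424]), -2199)
0.144 (array([ 0.5647,  0.2095, -0.2002]), -3803) (array([ 0.5766,  0.2282, -0.0593]), -2516)
0.148 (array([ 0.5642,  0.209 , -0.2013]), -3778) (array([ 0.5756,  0.2231, -0.0587]), -2508)
```

View pics/k3.png

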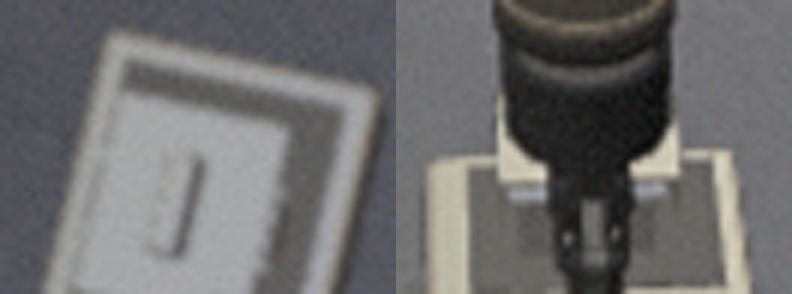

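```bash
python3 -m pendant '-3 -1 0 0;-3 -1 0 0;-3 -1 0 0;-3 -1 0 0;0 0 0 0;0 0 0 0'; python3 snap.py k4 180 180 240 150
python3 - <<'E'
from ef import *
for n in('k2','k4'):
  S=pickle.load(open(f"side{n}.pkl","rb"))
  for z in(.132,.135,.138,.141,.144,.148):
    a,b=fit([.565,.215,-.207],[S],[(.104,.088,z,1)]);print(n,z,a.round(4),round(b))
E
```

```text
clock: 23.35
tcp_pos: [0.4346, -0.1934, 0.2524]
orientation: [-2.412, -2.004, -0.035]
contact_force: [0.2, 1.1, 0.4]
grip_width: 0.0416
k2 0.132 [ 0.5706  0.224  -0.2039] -3810
k2 0.135 [ 0.5695  0.2202 -0.2041] -3822
k2 0.138 [ 0.5684  0.2165 -0.2026] -3833
k2 0.141 [ 0.5674  0.2127 -0.2018] -3843
k2 0.144 [ 0.5663  0.2091 -0.202 ] -3852
k2 0.148 [ 0.565   0.2041 -0.2032] -3863
k4 0.132 [ 0.5706  0.2241 -0.2054] -1914
k4 0.135 [ 0.5696  0.2204 -0.2065] -1916
k4 0.138 [ 0.5686  0.217  -0.2115] -1919
k4 0.141 [ 0.5675  0.2133 -0.2091] -1922
k4 0.144 [ 0.5665  0.2095 -0.2073] -1925
k4 0.148 [ 0.5651  0.2046 -0.2041] -1928
```

View pics/k4.png

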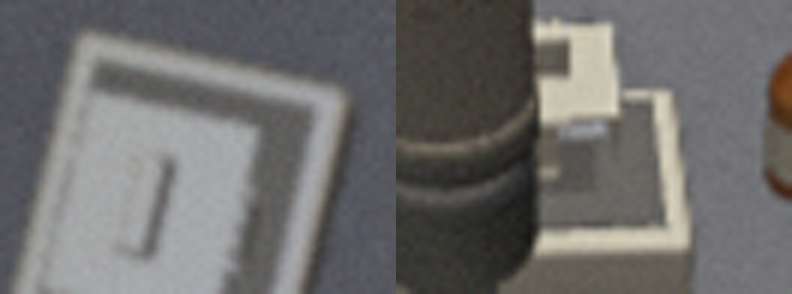

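```bash
python3 -m pendant '0 0 0 0;0 0 0 0;0 0 0 0'; python3 go.py; python3 -c "
from bench import r
print(r.hand_in())"
```

```text
clock: 23.7
tcp_pos: [0.4369, -0.1895, 0.2522]
orientation: [-2.405, -2.013, -0.034]
contact_force: [0.4, -0.5, 0.0]
grip_width: 0.0421
t 23.7 tcp [ 0.4369 -0.1895  0.2522] jaw 79.87 tilt 1.3 F [ 0.44 -0.46  0.04] w 0.0421
the job is handed in; nothing more can be done
None
```

The white clip cover is on the mixer's tube block, let go, and the job was handed in at 23.7 s. I saw no failure, but the hand-in gives no verdict.

- **Pressing:** I gripped the cover by its rib, lined it up over the block from both cameras and pressed it down. The force dropped from about 12.5 N to 10 N, which I took as the clips snapping. I then pressed on to the block's lower stop. The highest wrist reading was 24 N vertical, about 25 N counting the cover's weight, which is closer to the 30 N limit than I meant to go.
- **Tug:** The upward pull held steady at about 4.7 N net. That force means the block rose an estimated 6 mm, so both clips appear to hold.
- **Position:** After release the top camera puts the cover about 2 mm off the block's centre and square to it within about 0.01 rad. The side camera puts its plate at a height of about 138 mm, where a fully home cover should be (138.4 mm).
- **Less certain:** The two cameras disagreed by about 6 mm on the block's y position. I treated this as a fixed offset of the side camera; the height figure depends on it. The tool was tilted up to 2.3° while pressing. I did not measure the cover's own tilt after release.
- **Surroundings:** The arm came nowhere near the other items, and I saw none of them move. I did not measure their positions at the end.

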